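Tongs from under the tape roll: take a hot bud vase off the kiln shelf

ROBOT

A 6-joint arm with a two-finger parallel gripper is mounted at the origin on the work surface. World frame = base frame: x ahead of the robot, y to its left, z up, the work surface at z = 0. Lengths are in m, angles in rad, forces in N, time in s.
With the tool pointing down it reaches from about 0.35 to 0.85 m from the base axis. Payload 8.1 kg.
Tool frame: the origin (TCP) lies on the mounting face of the last link; the fingertips stand 173 mm ahead of it and the grasp point (between the pads) lies 155 mm ahead of it; z points along the fingers, y is the direction in which the jaws open and shut (so a half turn about z gives the same grasp; the last joint's range is limited). The gripper opens to 85 mm and grips with 20 to 120 N. Pads are 22 mm wide; open, the fingers measure 114 mm over their backs; the gripper's body (76 mm by 85 mm) begins 54 mm behind the grasp point. The pads swing forward as they close: fully open they stand 13 mm farther back than shut.
Start: joints at [-1.403, 0.13, 1.488, -0, 1.523, -0.085], TCP at [0.15, -0.581, 0.405] pointing down, gripper open.
Joint ranges: [-2.96, 2.96], [-0.89, 2.26], [0.02, 2.5], [-1.34, 4.48], [0, 2.73], [-2.66, 2.66]. Speed limits (rad/s): [2.39, 2.39, 2.79, 3.14, 3.14, 3.14].

INTERFACE

Orientations are given as a unit quaternion [x, y, z, w].
In Python, from rig import get_obs, imaging, workorder gives the robot as it stands. The module is installed in compiled form; this text tells all that it offers.
- The arm moves only by the tool apply_moves, never from a script. Its arguments are lists of equal length, an entry for each row: "delta_pos": the shift along the world's x, y, z each as a share of 300 mm, from -1 to 1, a list of three; "spin": the turn about the world's z as a share of 30 degrees, from -1 to 1. A call has exactly 5 rows; each row is the pose to reach, as a shift and turn from the pose commanded when the call began; what a row does not reach only later rows make up. A row lasts 1/8 s, in which the tool goes at most 62.5 mm and 10.7 degrees, less where a joint would pass 70% of its speed; a pose out of reach is approached as far as the arm can. A call with a number of a shift or a turn outside -1 to 1 is refused whole. A call with a gripper value outside its range is refused whole. "jaw" is the gripper command: -1 is shut, 1 is fully open, values between are in proportion, set as the call begins (left out, the last holds). The fingers move at their own pace and stop on an object; "grip_force" is the grip in N (left out, the last holds). Time passes only in rows, so rows that repeat a pose let the fingers close, or fill a call up. It gives the time, the measured TCP pose, the force and the opening at its end, in the units of the state.
- get_obs(): the state, without advancing time (a new reading comes with each control period).
- imaging.camera(name): name is "scene" or "top" or "wrist"; returns a dict with "image" (420x560x3 uint8, red, green, blue), "fx", "fy", "cx", "cy" (pixels), "k1" (the pictures are not rectified: a ray, as slopes to the right and down, at radius r is drawn at 1 + k1 r^2 times it, then the intrinsics apply), "rvec" (rotation vector, rad) and "tvec" (3), from world to camera coordinates, as OpenCV has them. Camera axes: x right, y down, z forward; pixel columns grow to the right and rows downward; lengths in m; the calibration is good to about 2 mm. A picture is of the moment at which its call begins. There is no depth.
- workorder.job_done(): hands the job in, once; it reports no verdict.
The state is a dict: "time": time; "joint_positions": joint angles; "qd": joint speeds; "effort": joint torques, N m; "ee_pos": TCP position; "eef_rot": TCP orientation; "contact_force": force on the tool from outside, world axes, zero at the start; "torque": the same for the moment, N m; "width": finger opening in m.
Only numpy, scipy, OpenCV 4.12 (cv2) and the standard library are available. Lean on these libraries where they do the work, as an engineer would, in place of code of your own. Each camera call takes 0.05 s, during which the arm holds its last target.

TASK

The tongs are stored on a wooden peg underneath a roll of tape: slide the roll up off the peg and lay it flat on the small cork pad with the whole roll on the pad, then lift the tongs off the peg. The little bud vase (the porcelain piece with a narrow neck) on the kiln shelf is fresh from the kiln, so close the tongs on it, lift it and finish while holding it upright in the tongs' jaws at least 10 cm above the kiln shelf, with nothing else carrying it. Never touch the vase with the robot, and leave all the other things where they are.

Things in the scene. Friction and masses are not known exactly. Their poses are not given: they have to be found in the camera images.
- stand: Fixed wooden tongs stand, origin on the table under the peg's axis. Square foot (46 mm wide, 20 mm high) with an upright peg, 18 mm diameter, top 68 mm above the table. x points along the stored tongs to a low cross bar under the jaws (20 mm high, 14 by 110 mm, centred at x = 182 mm); a flat strip (18 mm wide, 4 mm high) joins them.
- tape_roll: Loose roll of paper tape, 54 mm outside diameter, 25 mm hole, 24 mm high, 40 g. Origin at the centre of its underside, z along its axis. It starts round the peg, lying on the eye of the tongs (underside 30 mm above the table).
- tongs: Loose steel tongs, 212 mm long, about 80 g, balanced at the grips, lying flat, underside 20 mm above the table. Origin at the underside, on the axis of the eye (ring round the peg: 42 mm outside, 26 mm hole, 10 mm high); x runs from eye to jaws, y is the line in which the jaws close (left is +y), z up. They come off the peg when lifted level by more than 48 mm.
- tongs_grip (a point): Point midway between the black plastic grips on the two arms (each 60 mm long, 24 mm high from the underside up), 115 mm ahead of the eye, 12 mm above the underside: grip the tongs here across both arms. Width over the grips: 57 mm open, 44 mm when closed on the 30 mm vase. The spring pushes back with about 5 N open, 8 N closed on the vase.
- tongs_jaws (a point): Point midway between the two jaw plates, at their mid-height (195 mm ahead of the eye's centre, 12 mm above the underside). Each plate is 34 mm long, 24 mm high, 5 mm thick; they stand about 58 mm apart (inside) when open, are parallel at 30 mm apart, and close to about 11 mm at most. Closing the grips by 1 mm closes the jaws by about 2 mm.
- jaw_left: The sprung arm of the tongs on the +y side with its grip and jaw plate; turns on an upright pin 40 mm ahead of the eye. Both arms close together symmetrically and spring open when let go. Origin on the pin at underside level.
- jaw_right: The sprung arm on the -y side, a mirror image.
- cork_pad: Fixed square cork pad, 150 x 150 x 5 mm, empty. Origin at the centre of its underside on the table.
- kiln_shelf: Fixed terracotta slab, 90 mm (x) by 250 mm (y), top 20 mm above the table. Origin under its centre on the table. Three white porcelain pieces stand on it in a row along its y axis, about 80 mm apart, in any order.
- vase: Loose white porcelain bud vase, 35 g, upright: a straight round body 30 mm in diameter from 3 to 34 mm height, then a narrow neck of 16 mm and a small lip, 47 mm high in all. Origin at the centre of its underside.
- dish: Bystander on the kiln shelf: shallow white dish, 42 mm diameter, 14 mm high. Origin under its centre.
- cone: Bystander on the kiln shelf: white porcelain cone, 34 mm diameter, 42 mm high. Origin under its centre.
- spare_roll: Bystander: wider tape roll lying on the table, 68 mm diameter, 18 mm high. Origin under its centre.
- tumbler: Bystander: amber glass, 72 mm diameter, 85 mm high. Origin under its centre.
- green_glass: Bystander: green glass, 68 mm diameter, 75 mm high. Origin under its centre.
- knife: Bystander: pen-shaped craft knife lying on the table, 150 mm long. Origin near its middle.
- scissors: Bystander: scissors lying on the table, 175 mm long. Origin at the pivot.
- note_pad: Bystander: paper pad, 100 x 100 x 12 mm. Origin under its centre.

How it is judged:
By the outcome, as a careful person would: the job done as asked, in the order asked, and still so for the second after the job is handed in, while the arm keeps its last pose, push and grip.
It also fails if it takes over 64 s, if anything falls off the work surface, if the arm or the gripper's body presses on something with over 40 N, if the wrist force passes 120 N, or if a joint passes its speed limit or range.

## Working session

There is one attempt and no reset: what is moved stays moved. The work goes in short steps, Python scripts to look and compute and a tool call to move; the robot and the scene stay as the last step left them, time stands still between calls to the robot, and variables do not carry over. Pictures are saved under pics/ and viewed, and the job is handed in when it is done.

Besides the shell and the picture viewer there is one more tool, called after "Call:" as a command line: name --pt "numbers of a row" for each row, then --argument value for the rest. apply_moves: Moves the arm, as the interface text tells. Shift numbers are shares of 300 mm and turn numbers shares of 30 degrees, none past 1 either way. Its arguments: {"type":"object","properties":{"delta_pos":{"type":"array"},"spin":{"type":"array"},"jaw":{"type":"number"},"grip_force":{"type":"number"}},"required":["delta_pos","spin"]}

```bash
mkdir -p pics
cat > h.py <<'E'
import numpy as np, cv2
from rig import get_obs, imaging, workorder
def cam(n,name=None):
    c=imaging.camera(n)
    if name: cv2.imwrite('pics/'+name+'.png',c['image'][:,:,::-1])
    c['image']=np.array(c['image'])
    return c
def ray(c,u,v):
    K=np.array([[c['fx'],0,c['cx']],[0,c['fy'],c['cy']],[0,0,1.]])
    p=cv2.undistortPoints(np.array([[[u,v]]],float),K,np.array([c['k1'],0,0,0,0.]))[0,0]
    R,_=cv2.Rodrigues(np.array(c['rvec'],float)); t=np.array(c['tvec'],float).reshape(3)
    return -R.T@t, R.T@np.array([p[0],p[1],1.])
def onz(c,u,v,z):
    o,d=ray(c,u,v); return o+d*(z-o[2])/d[2]
def proj(c,P):
    K=np.array([[c['fx'],0,c['cx']],[0,c['fy'],c['cy']],[0,0,1.]])
    return cv2.projectPoints(np.array(P,float).reshape(-1,1,3),np.array(c['rvec'],float),np.array(c['tvec'],float),K,np.array([c['k1'],0,0,0,0.]))[0][:,0]
E
python3 - <<'E'
from h import *
for n in('top','scene','wrist'):
    c=cam(n,n+'0'); R,_=cv2.Rodrigues(np.array(c['rvec'],float)); print(n,-R.T@np.array(c['tvec']).reshape(3),R[2],c['fx'],c['k1'])
print(get_obs())
E
```

```text
top [0.46511206 0.02572775 1.11970451] [ 0.08062003  0.00357133 -0.99673851] 424.0173543030235 0.012690072226236745
scene [1.38800592 0.2667443  1.25906386] [-0.57834037 -0.17589707 -0.79660695] 518.6464353691595 -0.07020724936009254
wrist [ 0.22390012 -0.56146691  0.37252927] [-0.28999174 -0.07413889 -0.95415314] 355.53829654600105 -0.020866881891224903
{'time': 0.15, 'joint_positions': array([-1.40336694e+00,  1.30992670e-01,  1.48902106e+00, -2.56576443e-05,
        1.52299686e+00, -8.53965660e-02]), 'qd': array([ 0.00031387, -0.00060181, -0.00271171,  0.00120131, -0.00020824,
        0.00039946]), 'effort': array([ 4.20823817e-04, -5.70065439e+01, -5.01156914e+01, -6.48255900e-05,
        9.75642179e-03,  6.88254727e-05]), 'ee_pos': array([ 0.15007471, -0.58075044,  0.40388669]), 'eef_rot': array([ 9.92020187e-01,  1.26077145e-01, -4.18740679e-05, -7.07844937e-04]), 'contact_force': array([ 1.11120624,  0.42715236, -0.02976368]), 'torque': array([ 0.04037998, -0.03998373,  0.01951942]), 'width': 0.08542019677583652}
```

View pics/top0.png

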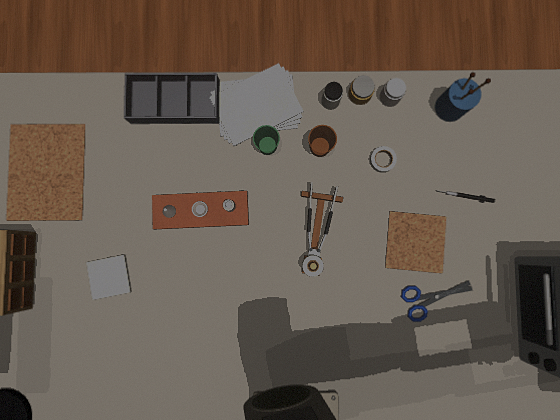

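View pics/scene0.png

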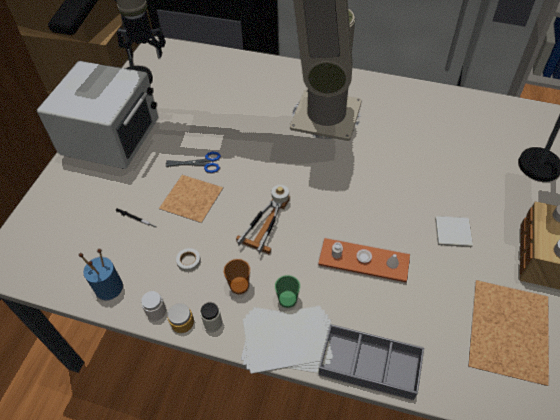

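Run:
```python
import cv2,numpy as np
t=cv2.imread('pics/top0.png');s=cv2.imread('pics/scene0.png')
a=cv2.resize(t[180:285,140:350],None,fx=3.8,fy=3.8,interpolation=3);
b=cv2.resize(s[175:285,230:420],None,fx=4,fy=4,interpolation=3)
cv2.imwrite('pics/a.png',cv2.convertScaleAbs(a,alpha=1.3));cv2.imwrite('pics/b.png',cv2.convertScaleAbs(b,alpha=1.3))
```

```text
(no output)
```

View pics/a.png

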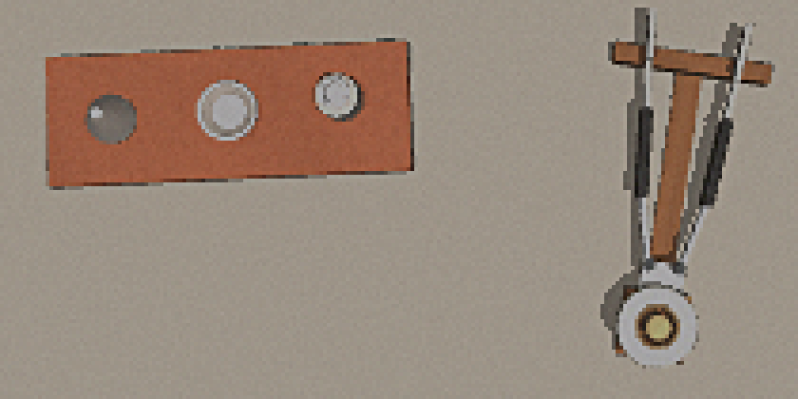

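View pics/b.png

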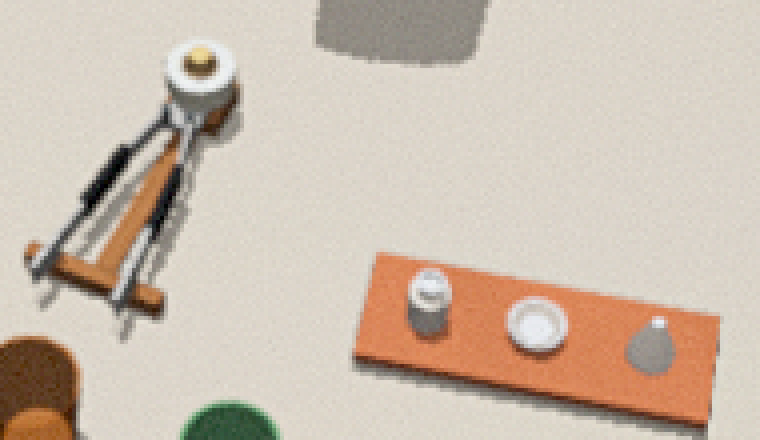

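```bash
cat > m.py <<'E'
from h import *
t=cam('top');s=cam('scene')
def show(l,p): print(l,np.round(p,4))
def comp(c,box,f):
    x0,y0,x1,y1=box; im=c['image'][y0:y1,x0:x1]; hsv=cv2.cvtColor(im,cv2.COLOR_RGB2HSV)
    m=f(hsv.astype(int)).astype(np.uint8); n,l,st,ce=cv2.connectedComponentsWithStats(m)
    i=1+np.argmax(st[1:,4]); cs,_=cv2.findContours((l==i).astype(np.uint8),0,2); k=max(cs,key=cv2.contourArea)
    return ce[i]+[x0,y0],st[i,4],k.reshape(-1,2)+[x0,y0]
def quad(k): return cv2.boxPoints(cv2.minAreaRect(k.astype(np.float32)))
wood=lambda h:(h[...,1]>90)
for nm,b,z in(('shelf',(145,180,256,236),.02),('pad',(375,200,455,282),.005)):
    ce,a,k=comp(t,b,wood); q=quad(k); W=np.array([onz(t,*p,z) for p in q]); show(nm,W.mean(0)); show('edges',W[1]-W[0]);show('',W[2]-W[1]);print(a)
# roll
white=lambda h:(h[...,1]<40)&(h[...,2]>135)
for nm,b in(('roll',(295,247,330,280)),):
    ce,a,k=comp(t,b,white); (u,v),r=cv2.minEnclosingCircle(k.astype(np.float32)); print(u,v,r,a); show(nm,onz(t,u,v,.054))
E
python3 m.py
```

```text
shelf [0.5765 0.2456 0.02  ]
edges [ 0.01   -0.2505  0.    ]
 [-0.0898 -0.0042  0.    ]
2819
pad [ 0.4899 -0.3181  0.005 ]
edges [ 0.1509 -0.0151  0.    ]
 [-0.0122 -0.1495  0.    ]
3248
315.0 250.5 2.5000998973846436 6
roll [ 0.4679 -0.0513  0.054 ]
```

View pics/wrist0.png

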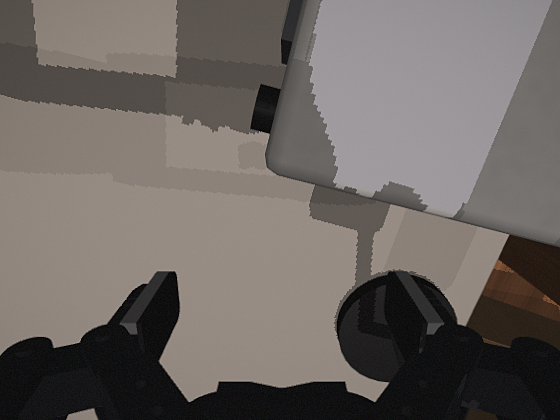

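```bash
cat >> m.py <<'E'
print('----')
I=t['image']; print(I[260:274:2,300:326:2].tolist()[3])
br=lambda lo:(lambda h:(h[...,1]<30)&(h[...,2]>lo))
for lo in(125,150):
  for nm,b,z in(('roll',(298,252,328,280),.054),('vase',(218,196,242,216),.06)):
    try:
        ce,a,k=comp(t,b,br(lo)); (u,v),r=cv2.minEnclosingCircle(k.astype(np.float32)); print(lo,u,v,r,a,ce); show(nm,onz(t,u,v,z));show(nm,onz(t,*ce,z))
    except Exception as e: print(e)
ce,a,k=comp(t,(306,258,320,274),lambda h:(h[...,2]>110)&(h[...,1]>80));print(ce,a);show('peg',onz(t,*ce,.068))
ce,a,k=comp(t,(298,186,347,205),lambda h:(h[...,1]>100));q=quad(k);W=np.array([onz(t,*p,.02) for p in q]);show('bar',W)
for nm,b in(('gL',(300,203,313,236)),('gR',(320,205,336,240))):
    ce,a,k=comp(t,b,lambda h:h[...,2]<70);q=quad(k);print(nm,ce,a);show('',onz(t,*ce,.044));show('q',np.array([onz(t,*p,.044) for p in q]))
E
python3 m.py | sed -n '/----/,$p'
```

```text
----
[[70, 65, 61], [90, 88, 82], [128, 128, 128], [129, 131, 135], [52, 37, 25], [123, 103, 72], [124, 115, 80], [126, 124, 86], [120, 99, 69], [99, 78, 51], [126, 125, 126], [130, 128, 130], [120, 113, 104]]
125 313.0 263.5 12.175895690917969 235 [312.85957447 263.97446809]
roll [ 0.4356 -0.0459  0.054 ]
roll [ 0.4344 -0.0455  0.054 ]
125 228.0890350341797 204.6506805419922 5.350157737731934 66 [228.16666667 205.24242424]
vase [0.5842 0.1662 0.06  ]
vase [0.5827 0.166  0.06  ]
attempt to get argmax of an empty sequence
attempt to get argmax of an empty sequence
[312.75862069 265.62068966] 29
peg [ 0.4308 -0.0443  0.068 ]
bar [[ 0.6179 -0.0478  0.02  ]
 [ 0.6175 -0.1     0.02  ]
 [ 0.5886 -0.0995  0.02  ]
 [ 0.5889 -0.0474  0.02  ]]
gL [308.65306122 220.07142857] 98
 [ 0.5452 -0.0368  0.044 ]
q [[ 0.5073 -0.0291  0.044 ]
 [ 0.5765 -0.0341  0.044 ]
 [ 0.5758 -0.0441  0.044 ]
 [ 0.5066 -0.039   0.044 ]]
gR [327.80412371 222.31958763] 97
 [ 0.5391 -0.0854  0.044 ]
q [[ 0.51   -0.0732  0.044 ]
 [ 0.5695 -0.0873  0.044 ]
 [ 0.5672 -0.0975  0.044 ]
 [ 0.5077 -0.0834  0.044 ]]
```

Call:
apply_moves --pt "0 0.15 0.1" --pt "0 0.3 0.1" --pt "0 0.5 0.1" --pt "0 0.7 0.1" --pt "0 0.9 0.1" --spin '[0, 0, 0, 0, 0]' --jaw 1

```text
time: 0.98
ee_pos: [0.1499, -0.3092, 0.4346]
eef_rot: [0.992, 0.126, 0.0, 0.0]
contact_force: [0.3, 0.7, 1.0]
width: 0.0858
```

Call:
apply_moves --pt "0.15 0.13 0" --pt "0.3 0.27 0" --pt "0.43 0.4 0" --pt "0.57 0.53 -0.05" --pt "0.7 0.67 -0.1" --spin '[-0.15, -0.3, -0.45, -0.6, -0.767]'

```text
time: 1.6
ee_pos: [0.3612, -0.1083, 0.4049]
eef_rot: [0.997, -0.076, 0.001, 0.0]
contact_force: [0.6, -1.5, 0.4]
width: 0.0854
```

Call:
apply_moves --pt "0.1 0.1 0" --pt "0.2 0.18 0" --pt "0.236 0.218 0" --pt "0.236 0.218 0" --pt "0.236 0.218 0" --spin '[0, 0, 0, 0, 0]'

```text
time: 2.22
ee_pos: [0.4303, -0.0452, 0.4047]
eef_rot: [0.997, -0.075, -0.0, 0.0]
contact_force: [-1.1, -1.0, -0.2]
width: 0.0852
```

Run:
```python
from h import *
w=cam('wrist','w1'); t=cam('top','t1'); print(get_obs()['ee_pos'],get_obs()['eef_rot'],get_obs()['joint_positions'])
print(proj(w,[[.431,-.0445,.068],[.431,-.0445,.054]]))
```

```text
[ 0.43033824 -0.04535955  0.40484803] [ 9.97179907e-01 -7.50479668e-02  1.29996239e-04  1.36987147e-04] [-2.23511607e-01 -3.39103212e-01  1.92497053e+00 -2.32551136e-04
  1.55542770e+00  1.49752545e+00]
[[280.13151483 186.12290127]
 [280.16075662 182.46092864]]
```

View pics/w1.png

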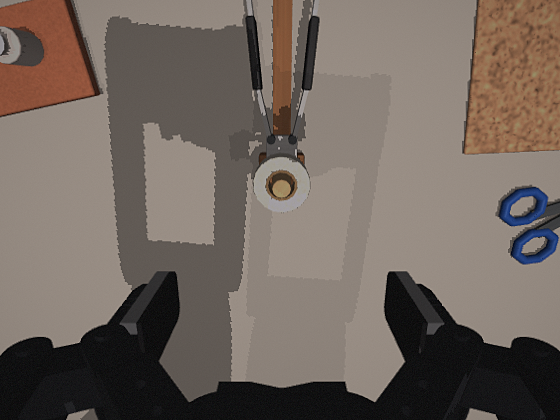

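Call:
apply_moves --pt "0.001 -0.003 -0.15" --pt "0.001 -0.003 -0.33" --pt "0.001 -0.003 -0.5" --pt "0.001 -0.003 -0.61" --pt "0.001 -0.003 -0.667" --spin '[0, 0, 0, 0, 0]'

```text
time: 2.95
ee_pos: [0.4297, -0.046, 0.2025]
eef_rot: [0.997, -0.075, -0.001, -0.0]
contact_force: [0.6, -0.1, -0.1]
width: 0.0857
```

Call:
apply_moves --pt "0 0 0" --pt "0 0 0" --pt "0 0 0" --pt "0 0 0" --pt "0 0 0" --spin '[0, 0, 0, 0, 0]' --jaw -1 --grip_force 25

```text
time: 3.58
ee_pos: [0.4319, -0.0457, 0.2058]
eef_rot: [0.997, -0.074, 0.001, 0.0]
contact_force: [-0.5, -1.1, 6.7]
width: 0.0531
```

Run:
```python
from h import *
w=cam('wrist','w2'); s=cam('scene','s2'); o=get_obs();print(o['ee_pos'],o['width'],o['contact_force'])
```

```text
[ 0.43185206 -0.04566219  0.20578074] 0.053277650192965514 [-2.12863934 -0.53141053  6.9197758 ]
```

View pics/w2.png

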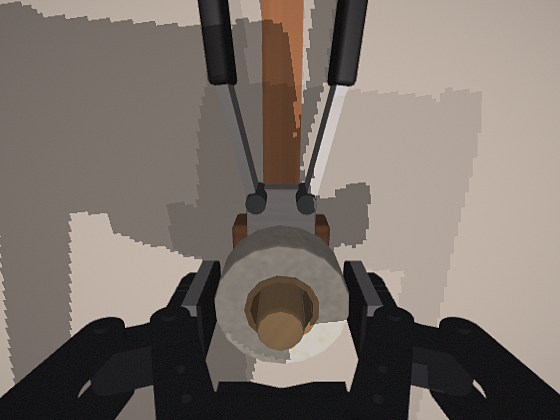

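Call:
apply_moves --pt "0 0 0.03" --pt "0 0 0.08" --pt "0 0 0.14" --pt "0 0 0.2" --pt "0 0 0.26" --spin '[0, 0, 0, 0, 0]'

```text
time: 4.3
ee_pos: [0.4312, -0.0454, 0.2842]
eef_rot: [0.997, -0.074, 0.0, 0.0]
contact_force: [1.5, -0.4, -0.3]
width: 0.0532
```

Run:
```python
from h import *
w=cam('wrist','w3'); s=cam('scene','s3'); o=get_obs();print(o['ee_pos'],o['width'],o['contact_force'])
i=s['image'][150:270,210:360];cv2.imwrite('pics/s3c.png',cv2.resize(i[:,:,::-1],None,fx=4,fy=4,interpolation=3))
```

```text
[ 0.43222263 -0.04560892  0.28566279] 0.05313169384136524 [ 0.85622726  0.4225971  -0.54825337]
```

View pics/w3.png

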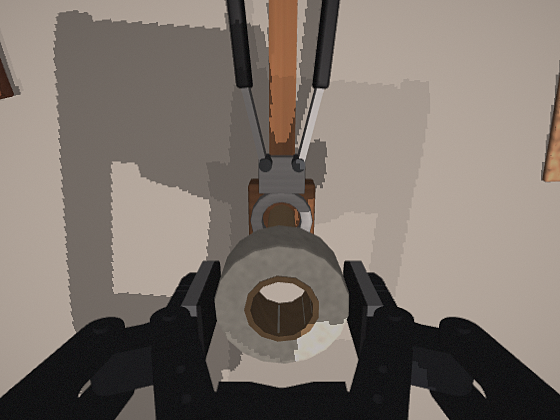

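View pics/s3c.png

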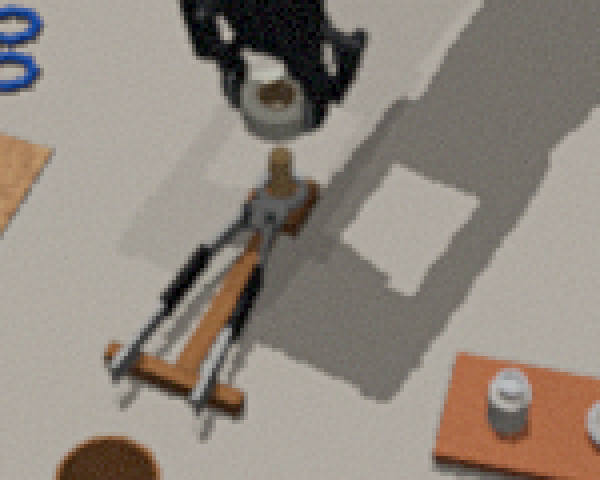

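Call:
apply_moves --pt "0.02 -0.08 0" --pt "0.05 -0.22 0" --pt "0.08 -0.38 0" --pt "0.11 -0.54 0" --pt "0.14 -0.68 0" --spin '[0, 0, 0, 0, 0]'

```text
time: 5.03
ee_pos: [0.4731, -0.2511, 0.2822]
eef_rot: [0.997, -0.075, -0.0, -0.0]
contact_force: [0.1, 0.3, 0.6]
width: 0.0531
```

Call:
apply_moves --pt "0.03 -0.13 0" --pt "0.05 -0.21 0" --pt "0.056 -0.228 0" --pt "0.056 -0.228 -0.1" --pt "0.056 -0.228 -0.18" --spin '[0, 0, 0, 0, 0]'

```text
time: 5.65
ee_pos: [0.4897, -0.3169, 0.2274]
eef_rot: [0.997, -0.074, -0.0, -0.0]
contact_force: [0.3, -1.4, -0.4]
width: 0.0528
```

Run:
```python
from h import *
w=cam('wrist','w4'); s=cam('scene'); o=get_obs();print(o['ee_pos'],o['width'],o['contact_force'])
i=s['image'][130:250,120:270];cv2.imwrite('pics/s4c.png',cv2.resize(i[:,:,::-1],None,fx=4,fy=4,interpolation=3))
```

```text
[ 0.48855626 -0.31582589  0.22494991] 0.05342297693178897 [-0.42739246  0.54673822 -0.96776792]
```

View pics/w4.png

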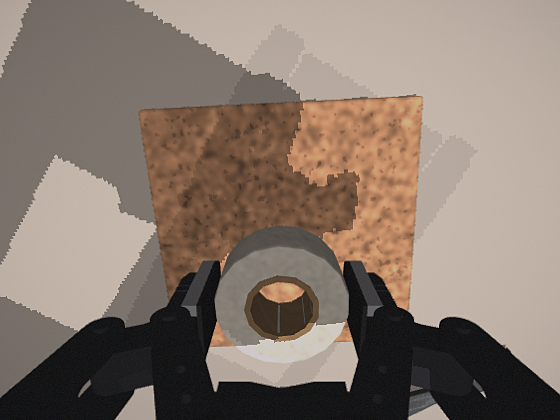

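View pics/s4c.png

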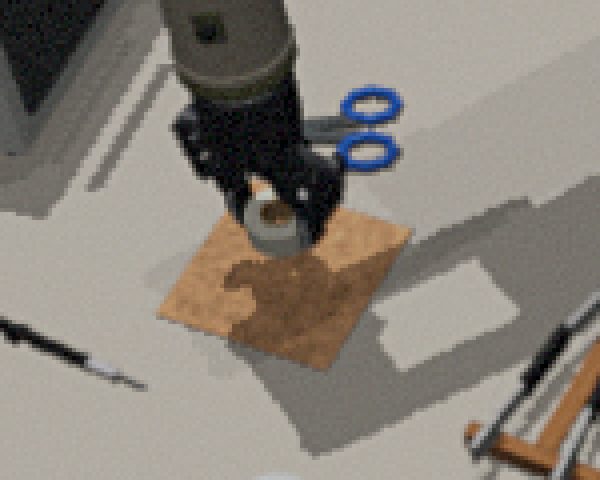

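Call:
apply_moves --pt "0 0 -0.04" --pt "0 0 -0.08" --pt "0 0 -0.115" --pt "0 0 -0.14" --pt "0 0 -0.15" --spin '[0, 0, 0, 0, 0]'

```text
time: 6.38
ee_pos: [0.4898, -0.3177, 0.1829]
eef_rot: [0.997, -0.074, -0.0, -0.0]
contact_force: [-0.3, 0.1, 0.1]
width: 0.0531
```

Call:
apply_moves --pt "0 0 -0.003" --pt "0 0 -0.006" --pt "0 0 -0.009" --pt "0 0 -0.012" --pt "0 0 -0.012" --spin '[0, 0, 0, 0, 0]'

```text
time: 7.0
ee_pos: [0.4902, -0.318, 0.1809]
eef_rot: [0.997, -0.074, 0.0, 0.0]
contact_force: [-2.9, 2.2, 7.2]
width: 0.0534
```

Call:
apply_moves --pt "0 0 0" --pt "0 0 0" --pt "0 0 0" --pt "0 0 0" --pt "0 0 0.02" --spin '[0, 0, 0, 0, 0]' --jaw 1

```text
time: 7.62
ee_pos: [0.4897, -0.3176, 0.1856]
eef_rot: [0.997, -0.074, -0.001, -0.0]
contact_force: [-0.1, 0.1, 0.6]
width: 0.0851
```

Call:
apply_moves --pt "0 0 0.1" --pt "0 0 0.2" --pt "0 0 0.35" --pt "0 0 0.5" --pt "0 0 0.67" --spin '[0, 0, 0, 0, 0]'

```text
time: 8.25
ee_pos: [0.4897, -0.3176, 0.3884]
eef_rot: [0.997, -0.074, -0.0, -0.0]
contact_force: [0.2, -1.2, 0.8]
width: 0.0854
```

Run:
```python
from h import *
w=cam('wrist','w5'); o=get_obs();print(o['ee_pos'],o['width'],o['contact_force'])
```

```text
[ 0.49093774 -0.31851372  0.39755499] 0.08525538658739064 [ 1.27673635 -1.24344959  6.07671614]
```

View pics/w5.png

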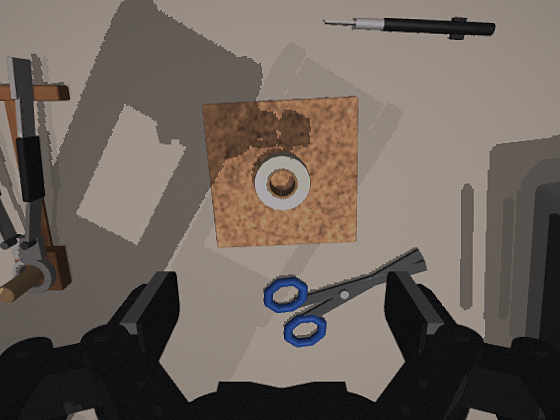

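Call:
apply_moves --pt "0.03 0.17 0" --pt "0.07 0.36 0" --pt "0.11 0.55 0" --pt "0.15 0.74 0" --pt "0.173 0.857 0" --spin '[0, 0, 0, 0, 0]'

```text
time: 8.93
ee_pos: [0.542, -0.0581, 0.3875]
eef_rot: [0.997, -0.073, 0.0, -0.0]
contact_force: [-0.9, 0.5, 0.1]
width: 0.0851
```

Call:
apply_moves --pt "0 0 0" --pt "0 0 0" --pt "0 0 0" --pt "0 0 0" --pt "0 0 0" --spin '[0, 0, 0, 0, 0]'

```text
time: 9.55
ee_pos: [0.5418, -0.0614, 0.387]
eef_rot: [0.997, -0.075, -0.0, 0.0]
contact_force: [0.1, -0.3, 0.4]
width: 0.0857
```

Run:
```python
from h import *
w=cam('wrist','w6');t=cam('top','t6'); o=get_obs();print(o['ee_pos'],o['eef_rot'],o['width'],o['contact_force'])
for nm,c in(('w',w),('t',t)): print(nm,proj(c,[[.5425,-.061,.044],[.431,-.0445,.03]]))
```

```text
[ 0.54185008 -0.06112745  0.38696881] [ 9.97208306e-01 -7.46699011e-02 -1.56449807e-05  1.77656484e-07] 0.08533884921708099 [-0.36538673 -0.65810224  0.79162938]
w [[280.63415314 184.45449643]
 [281.07745685 287.46063666]]
t [[318.16851555 221.06670656]
 [311.8394098  265.04969174]]
```

View pics/w6.png

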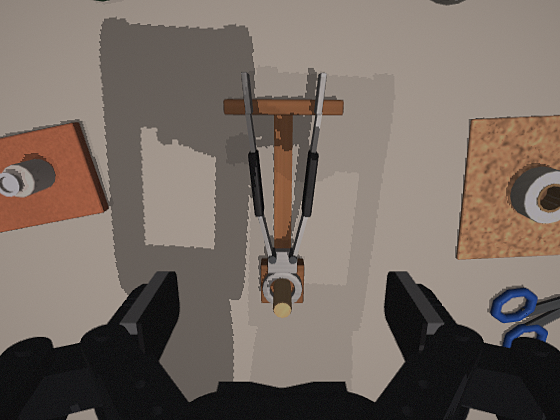

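Run:
```python
from h import *
import pickle
w=cam('wrist')
P=dict(grip=(283.5,184,.044),eye=(282,288,.03),bar=(283.5,107,.02),pegtop=(282,310,.068),jawmid=((246+323)/2,75,.044))
for k,(u,v,z) in P.items(): print(k,onz(w,u,v,z).round(4))
a=onz(w,282,288,.03);
for k in('grip','bar','jawmid'):
    d=onz(w,*P[k])-a; print(k,np.degrees(np.arctan2(d[1],d[0])),np.hypot(d[0],d[1]))
# dark mask precise
h=cv2.cvtColor(w['image'],cv2.COLOR_RGB2GRAY)
for b in((242,140,268,225),(295,140,322,225)):
    m=(h[b[1]:b[3],b[0]:b[2]]<45).astype(np.uint8); n,l,st,ce=cv2.connectedComponentsWithStats(m); i=1+np.argmax(st[1:,4]); print(ce[i]+[b[0],b[1]],st[i])
```

```text
grip [ 0.5426 -0.0633  0.044 ]
eye [ 0.4303 -0.0451  0.03  ]
bar [ 0.608  -0.0732  0.02  ]
pegtop [ 0.4291 -0.0448  0.068 ]
jawmid [ 0.6338 -0.0777  0.044 ]
grip -9.21143314971343 0.11377108663985344
bar -8.99401509101329 0.17995401097740016
jawmid -9.113624516311612 0.20610050848202974
[256.22719141 182.00894454] [  6   0  19  85 559]
[308.90465632 181.07538803] [  5   0  19  85 451]
```

Call:
apply_moves --pt "0.003 -0.006 -0.15" --pt "0.003 -0.006 -0.33" --pt "0.003 -0.006 -0.5" --pt "0.003 -0.006 -0.61" --pt "0.003 -0.006 -0.673" --spin '[-0.018, -0.018, -0.018, -0.018, -0.018]'

```text
time: 10.32
ee_pos: [0.542, -0.0624, 0.183]
eef_rot: [0.997, -0.079, -0.001, -0.0]
contact_force: [0.3, 0.4, 0.3]
width: 0.0853
```

Call:
apply_moves --pt "0 0 0" --pt "0 0 0" --pt "0 0 0" --pt "0 0 0" --pt "0 0 0" --spin '[0, 0, 0, 0, 0]' --jaw 0.22 --grip_force 40

```text
time: 10.95
ee_pos: [0.5441, -0.0628, 0.1874]
eef_rot: [0.997, -0.079, 0.002, 0.0]
contact_force: [-1.2, -0.2, 6.8]
width: 0.0524
```

Run:
```python
from h import *
w=cam('wrist','w7'); o=get_obs();print(o['ee_pos'],o['eef_rot'],o['width'],o['contact_force'])
```

```text
[ 0.54408829 -0.06280829  0.18742322] [ 9.96871776e-01 -7.90082716e-02  2.06766999e-03  2.81888204e-04] 0.051996919590992806 [-0.30049374  0.26811361  7.03379595]
```

View pics/w7.png

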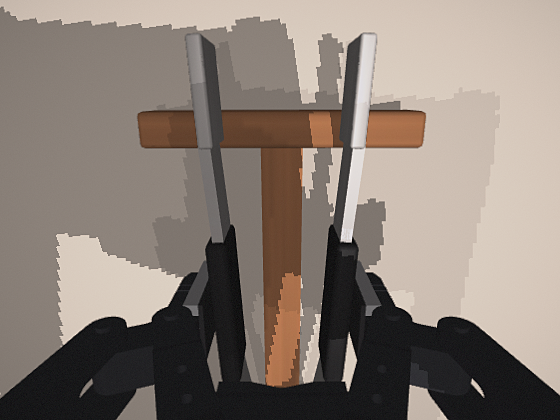

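Call:
apply_moves --pt "0 0 0.02" --pt "0 0 0.05" --pt "0 0 0.08" --pt "0 0 0.11" --pt "0 0 0.14" --spin '[0, 0, 0, 0, 0]'

```text
time: 11.62
ee_pos: [0.5428, -0.0625, 0.2278]
eef_rot: [0.997, -0.079, 0.0, 0.0]
contact_force: [-0.0, 0.1, -0.8]
width: 0.0518
```

Call:
apply_moves --pt "0 0 0.04" --pt "0 0 0.08" --pt "0 0 0.12" --pt "0 0 0.16" --pt "0 0 0.2" --spin '[0, 0, 0, 0, 0]'

```text
time: 12.25
ee_pos: [0.5428, -0.0625, 0.288]
eef_rot: [0.997, -0.079, 0.0, 0.0]
contact_force: [-0.9, 1.4, -1.4]
width: 0.0524
```

Run:
```python
from h import *
w=cam('wrist','w8');s=cam('scene'); o=get_obs();print(o['ee_pos'],o['eef_rot'],o['width'],o['contact_force'],o['torque'])
i=s['image'][150:270,210:360];cv2.imwrite('pics/s8c.png',cv2.resize(i[:,:,::-1],None,fx=4,fy=4,interpolation=3))
```

```text
[ 0.54345825 -0.06266862  0.28913564] [ 9.96871880e-01 -7.90207616e-02  1.46377739e-03  1.77077796e-04] 0.05189890251357548 [ 0.40780907 -0.05628647 -0.64244587] [0.00299751 0.00684264 0.02050283]
```

View pics/w8.png

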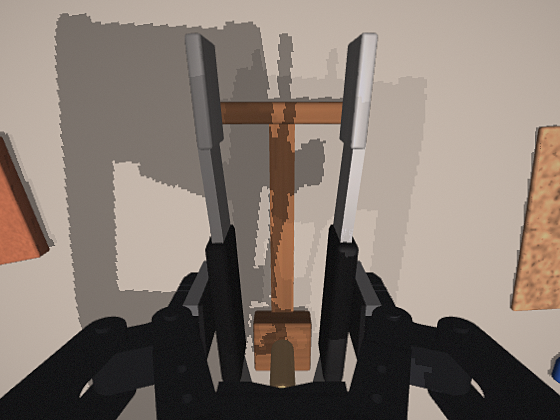

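View pics/s8c.png

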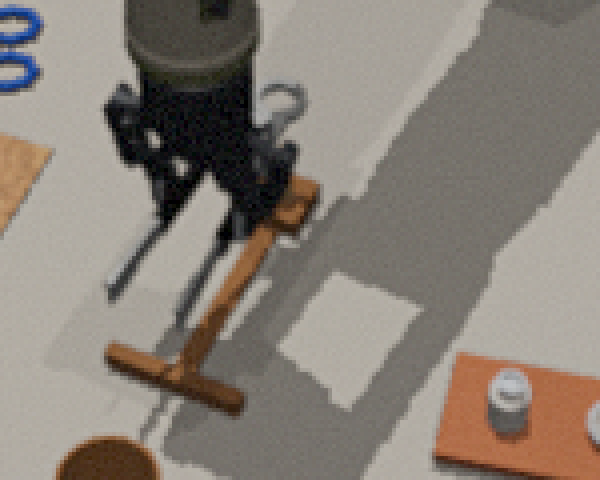

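Call:
apply_moves --pt "-0.05 0.06 0" --pt "-0.12 0.18 0" --pt "-0.2 0.32 0" --pt "-0.28 0.46 0" --pt "-0.36 0.6 0" --spin '[0.04, 0.1, 0.16, 0.22, 0.28]'

```text
time: 12.98
ee_pos: [0.4338, 0.1185, 0.2868]
eef_rot: [1.0, -0.005, -0.0, -0.0]
contact_force: [0.3, 0.8, 0.1]
width: 0.0523
```

Call:
apply_moves --pt "-0.06 0.1 0" --pt "-0.09 0.15 0" --pt "-0.1 0.16 0" --pt "-0.1 0.16 0" --pt "-0.1 0.16 0" --spin '[0.02, 0.02, 0.02, 0.02, 0.02]'

```text
time: 13.6
ee_pos: [0.4052, 0.1649, 0.2871]
eef_rot: [1.0, -0.001, 0.0, 0.0]
contact_force: [0.3, 1.0, -1.2]
width: 0.052
```

Run:
```python
from h import *
w=cam('wrist','w9');s=cam('scene','s9');t=cam('top','t9'); o=get_obs();print(o['ee_pos'],o['eef_rot'],o['width'],o['contact_force'],o['torque'])
for c in(w,s,t): print(proj(c,[[.583,.166,.067],[.583,.166,.02]]))
```

```text
[0.40513191 0.16495587 0.28709294] [ 9.99999425e-01 -1.07173479e-03  2.79713818e-07  3.62532491e-05] 0.052469854206454385 [-0.44558071  0.78230221 -0.60555855] [ 0.0079049  -0.0210716  -0.03844031]
[[ 277.58876351 -148.22152209]
 [ 278.34703229  -93.27508829]]
[[336.56424142 244.50330721]
 [335.46536118 253.7626354 ]]
[[227.78640577 204.81535089]
 [230.1790883  206.80633781]]
```

View pics/w9.png

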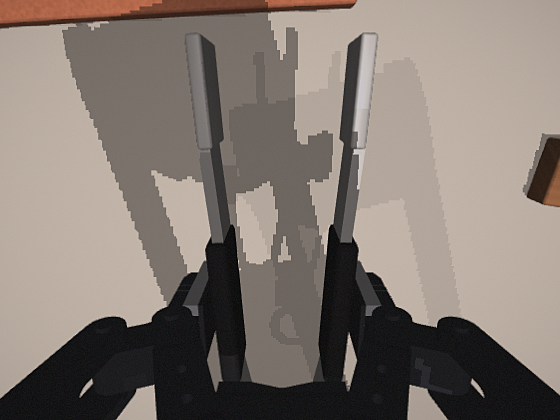

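Run:
```python
import cv2
s=cv2.imread('pics/s9.png')[232:272,320:375];t=cv2.imread('pics/t0.png') if 0 else cv2.imread('pics/top0.png')[190:220,205:245]
cv2.imwrite('pics/c1.png',cv2.resize(s,None,fx=12,fy=12,interpolation=0));cv2.imwrite('pics/c2.png',cv2.resize(t,None,fx=16,fy=16,interpolation=0))
```

```text
(no output)
```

View pics/c1.png

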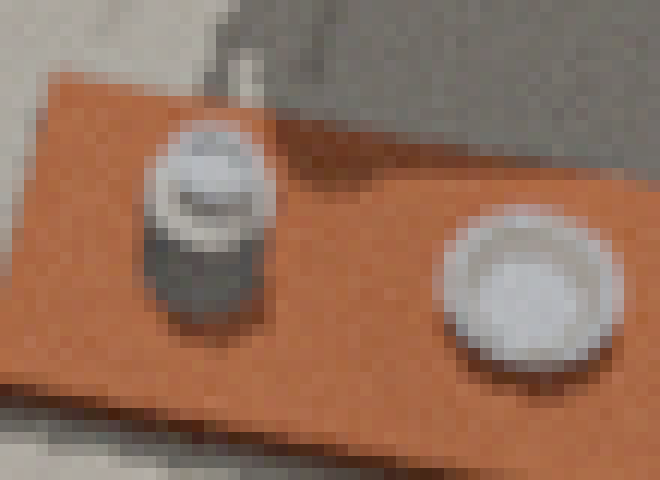

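View pics/c2.png

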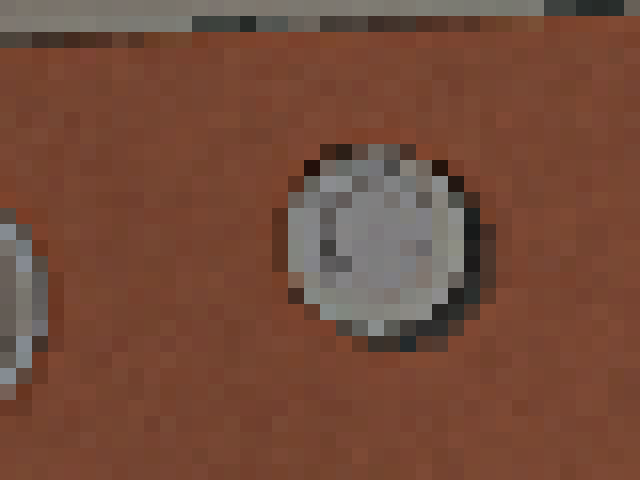

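Run:
```python
from h import *
t=cam('top');s=cam('scene')
print(onz(t,228.06,204.7,.054),onz(s,337.1,247.1,.054))
```

```text
[0.58474463 0.1670416  0.054     ] [0.58232721 0.16825869 0.054     ]
```

Call:
apply_moves --pt "0 0.008 -0.06" --pt "0 0.008 -0.13" --pt "0 0.008 -0.2" --pt "0 0.008 -0.27" --pt "0 0.008 -0.307" --spin '[0, 0, 0, 0, 0]'

```text
time: 14.48
ee_pos: [0.4044, 0.1676, 0.1938]
eef_rot: [1.0, -0.001, -0.001, 0.0]
contact_force: [-0.5, 0.5, -0.2]
width: 0.0521
```

Call:
apply_moves --pt "0.02 0 0" --pt "0.05 0 0" --pt "0.08 0 0" --pt "0.11 0 0" --pt "0.13 0 0" --spin '[0, 0, 0, 0, 0]'

```text
time: 15.1
ee_pos: [0.4447, 0.1679, 0.1953]
eef_rot: [1.0, -0.001, 0.0, -0.0]
contact_force: [-0.7, 0.3, -0.6]
width: 0.0519
```

Run:
```python
from h import *
w=cam('wrist','w10');s=cam('scene');t=cam('top'); o=get_obs();print(o['ee_pos'],o['eef_rot'],o['width'],o['contact_force'],o['torque'])
i=s['image'][190:290,300:430];cv2.imwrite('pics/s10c.png',cv2.resize(i[:,:,::-1],None,fx=5,fy=5,interpolation=3))
i=t['image'][180:280,180:280];cv2.imwrite('pics/t10c.png',cv2.resize(i[:,:,::-1],None,fx=5,fy=5,interpolation=3))
```

```text
[0.44403082 0.1678358  0.19497612] [ 9.99999754e-01 -6.96026202e-04 -8.12193841e-05  8.82223091e-06] 0.05200129625499437 [ 0.97699279  1.42552903 -0.04729562] [-0.04095479  0.006213    0.02375321]
```

View pics/w10.png

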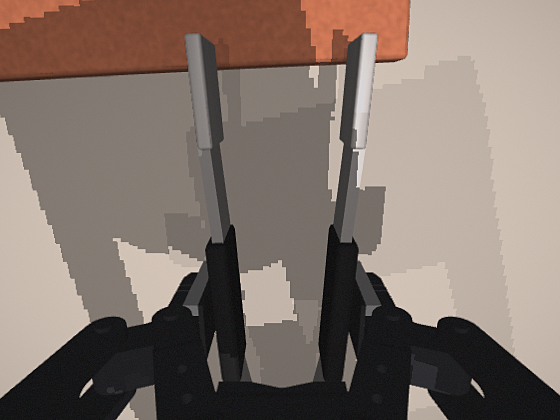

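View pics/s10c.png

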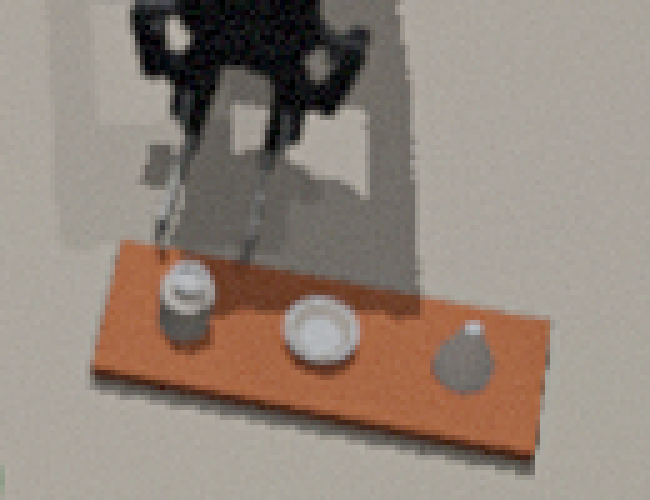

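View pics/t10c.png

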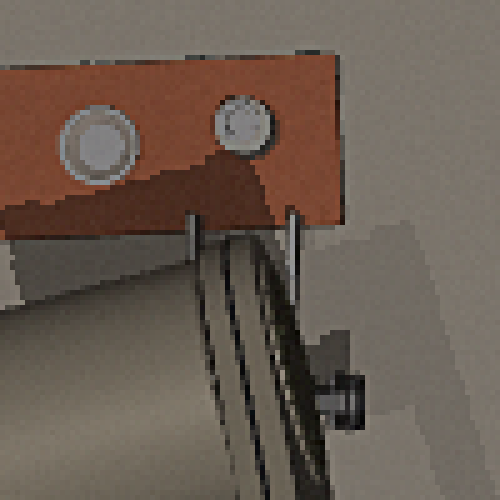

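Call:
apply_moves --pt "0.02 0 0" --pt "0.05 0 0" --pt "0.08 0 0" --pt "0.11 0 0" --pt "0.13 0 0" --spin '[0, 0, 0, 0, 0]'

```text
time: 15.88
ee_pos: [0.4835, 0.1679, 0.195]
eef_rot: [1.0, -0.001, 0.0, -0.0]
contact_force: [0.0, 0.4, -0.7]
width: 0.0521
```

Run:
```python
from h import *
w=cam('wrist','w11');s=cam('scene'); o=get_obs();print(o['ee_pos'],o['width'],o['contact_force'],o['torque'])
i=s['image'][190:290,300:430];cv2.imwrite('pics/s11c.png',cv2.resize(i[:,:,::-1],None,fx=5,fy=5,interpolation=3))
```

```text
[0.48346324 0.16782209 0.19505658] 0.05263768279373509 [ 0.24447246 -0.01934092 -0.96625598] [0.00233754 0.0097459  0.01019199]
```

View pics/w11.png

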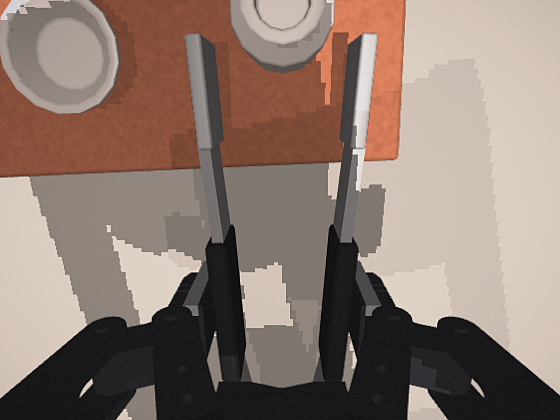

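View pics/s11c.png

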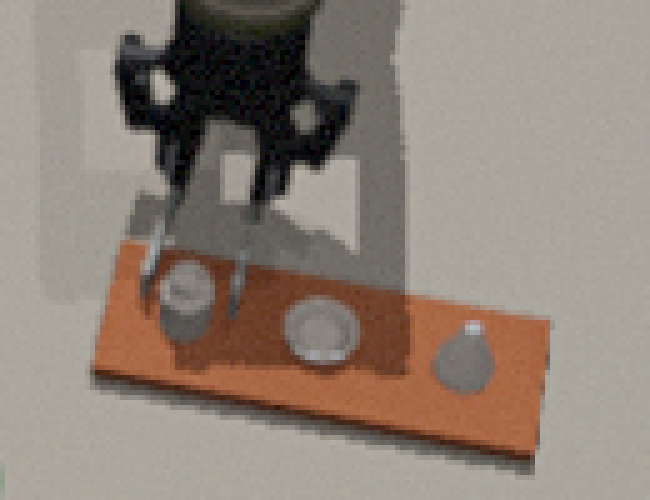

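Call:
apply_moves --pt "0.015 0 0" --pt "0.03 0 0" --pt "0.045 0 0" --pt "0.06 0 0" --pt "0.068 0 0" --spin '[0, 0, 0, 0, 0]'

```text
time: 16.6
ee_pos: [0.5035, 0.1679, 0.195]
eef_rot: [1.0, -0.001, 0.0, -0.0]
contact_force: [0.2, -0.0, -0.1]
width: 0.0521
```

Run:
```python
from h import *
w=cam('wrist','w12'); o=get_obs();print(o['ee_pos'],o['width'],o['contact_force'],o['torque'])
```

```text
[0.50364811 0.16785323 0.19507667] 0.05217383392070797 [ 0.56531762 -0.23335481 -0.4041592 ] [-0.00764411 -0.02424074 -0.01690754]
```

View pics/w12.png

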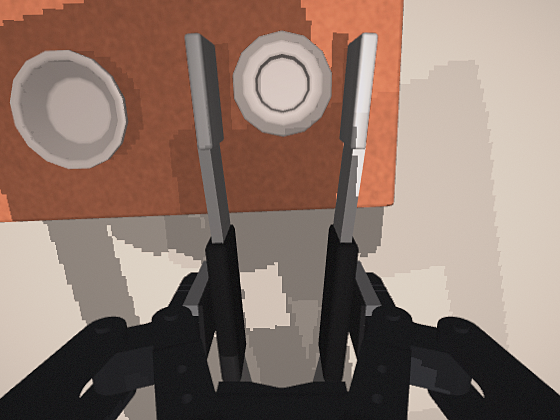

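Call:
apply_moves --pt "0 0 0" --pt "0 0 0" --pt "0 0 0" --pt "0 0 0" --pt "0 0 0" --spin '[0, 0, 0, 0, 0]' --jaw 0.08 --grip_force 30

```text
time: 17.27
ee_pos: [0.5032, 0.1679, 0.195]
eef_rot: [1.0, -0.001, 0.0, 0.0]
contact_force: [-0.6, -0.6, -0.9]
width: 0.0461
```

Call:
apply_moves --pt "0 0 0" --pt "0 0 0" --pt "0 0 0" --pt "0 0 0" --pt "0 0 0" --spin '[0, 0, 0, 0, 0]' --jaw -0.2 --grip_force 30

```text
time: 17.9
ee_pos: [0.5032, 0.1679, 0.1951]
eef_rot: [1.0, -0.001, 0.0, -0.0]
contact_force: [-0.9, -0.9, 1.6]
width: 0.0429
```

Run:
```python
from h import *
w=cam('wrist','w13');s=cam('scene'); o=get_obs();print(o['ee_pos'],o['width'],o['contact_force'],o['torque'])
i=s['image'][190:290,300:430];cv2.imwrite('pics/s13c.png',cv2.resize(i[:,:,::-1],None,fx=5,fy=5,interpolation=3))
```

```text
[0.50322358 0.16786958 0.19504558] 0.042861411113991305 [-1.43470566 -0.35808196  0.87993422] [-0.10814811  0.02846573 -0.02348093]
```

View pics/w13.png

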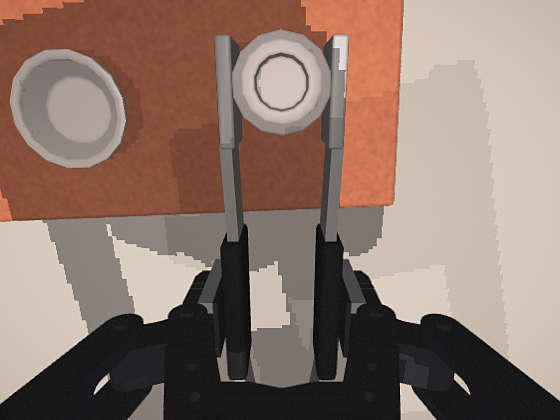

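View pics/s13c.png

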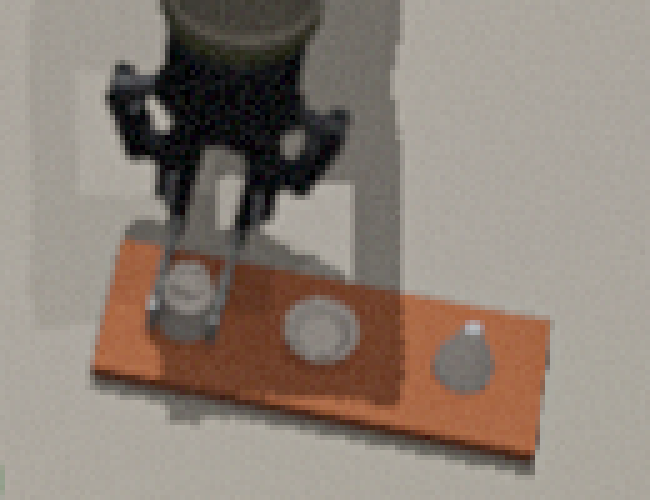

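Call:
apply_moves --pt "0 0 0.0" --pt "0 0 0.01" --pt "0 0 0.03" --pt "0 0 0.06" --pt "0 0 0.09" --spin '[0, 0, 0, 0, 0]' --grip_force 38

```text
time: 18.62
ee_pos: [0.5033, 0.1679, 0.2229]
eef_rot: [1.0, -0.001, 0.0, -0.0]
contact_force: [-0.5, 0.2, -0.6]
width: 0.043
```

Call:
apply_moves --pt "0 0 0.04" --pt "0 0 0.08" --pt "0 0 0.12" --pt "0 0 0.16" --pt "0 0 0.2" --spin '[0, 0, 0, 0, 0]'

```text
time: 19.25
ee_pos: [0.5032, 0.1679, 0.2829]
eef_rot: [1.0, -0.001, 0.0, -0.0]
contact_force: [0.4, 0.1, -0.4]
width: 0.0428
```

Call:
apply_moves --pt "0 0 0.04" --pt "0 0 0.08" --pt "0 0 0.12" --pt "0 0 0.16" --pt "0 0 0.2" --spin '[0, 0, 0, 0, 0]'

```text
time: 19.88
ee_pos: [0.5032, 0.1679, 0.3428]
eef_rot: [1.0, -0.001, -0.0, 0.0]
contact_force: [-0.4, 0.2, -0.1]
width: 0.0425
```

Call:
apply_moves --pt "0 0 0.02" --pt "0 0 0.03" --pt "0 0 0.03" --pt "0 0 0.03" --pt "0 0 0.03" --spin '[0, 0, 0, 0, 0]'

```text
time: 20.5
ee_pos: [0.503, 0.1679, 0.3505]
eef_rot: [1.0, -0.001, -0.0, 0.0]
contact_force: [-0.3, 0.4, -0.3]
width: 0.0429
```

Run:
```python
from h import *
w=cam('wrist','w14');s=cam('scene','s14');t=cam('top','t14'); o=get_obs();print(o['ee_pos'],o['width'],o['contact_force'],o['torque'])
i=s['image'][150:290,270:430];cv2.imwrite('pics/s14c.png',cv2.resize(i[:,:,::-1],None,fx=4,fy=4,interpolation=3))
```

```text
[0.50314429 0.1678595  0.35081256] 0.04292489769147283 [ 0.31129796  0.38473935 -0.7157999 ] [ 0.01915052  0.01001926 -0.01510852]
```

View pics/w14.png

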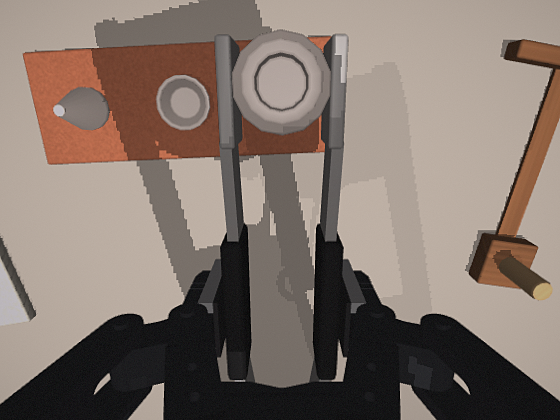

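View pics/s14c.png

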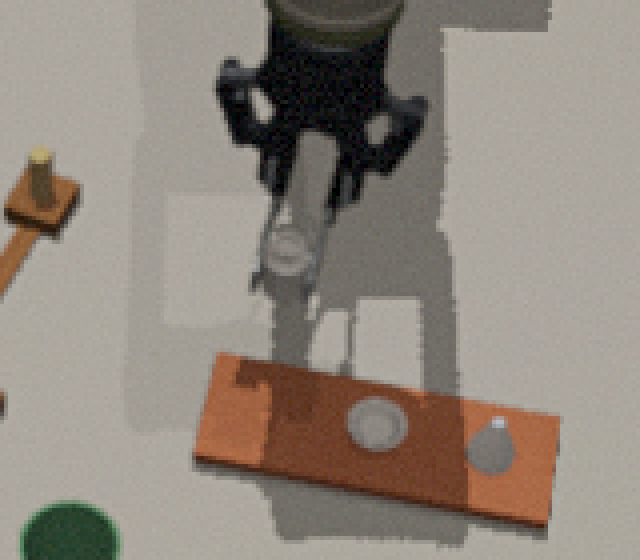

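View pics/t14.png

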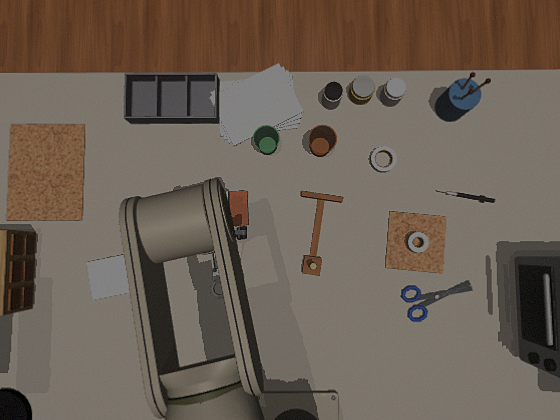

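Run:
```python
from h import *
print(workorder.job_done())
```

```text
the job is handed in; nothing more can be done
None
```

I slid the roll off the peg and laid it flat near the middle of the cork pad. Then I lifted the tongs off level, closed them on the vase and lifted it about 155 mm straight up, and I handed the job in with about 43 s to spare.

- **Roll:** the last top view shows it whole on the pad.
- **Vase:** in the wrist view it looks the same between the jaws as when they closed on it, so it is upright and hasn't slipped. The finger opening is steady at 43 mm, against the stated 44 mm for the vase. The roll also read 1 mm under its size.
- **Forces:** the largest I read was about 7 N, well below the limits.
- **Other things:** in the last pictures the glasses, spare roll, knife, scissors, dish and cone look unmoved; the arm hides part of the note pad in the last top view. The robot never touched the vase.

My two camera estimates of the vase's position differed by about 2.5 mm. The wrist view confirmed the jaws were centred on it before I closed them. No check failed.

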